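# Tip a well plate over on to the draining board

## Task

Turn the clear 96-well plate over on to the blue draining board without gripping or picking it up: with the fingertips, push it against the board's front edge, tip it up over that edge until it falls over and lies wells down on the deck, then push it back until its long side is flush against the steel fence, wholly on the board. Do not pinch the plate between the fingers or lift it clear, leave the things standing around it where they are, and finish with the hand clear of the plate.

Things in the scene. Friction and masses are not known exactly. Their poses are not given: they have to be found in the camera images.
- plate: clear 96-well plate, 86 mm (its x) x 128 mm (its y) x 14 mm thick, 50 to 85 g, loose. Origin: centre of its flat underside; z points out of the face with the wells. At the start it lies wells up on the worktop in front of the board, a long side roughly facing the board's front edge, about 20 to 60 mm away and up to 0.2 rad askew.
- plate_mid (a point): the plate's centre, half-way through its thickness. Pressed (about 9 N) between a fingertip on its near long side face and the board's front edge, the near side rises with the fingertip by friction, the plate turning about the top of that edge without slipping there; 10 to 20 degrees past upright it falls on to the deck by its own weight.
- plate_edge_a (a point): middle of the plate's long side face at its +x side, 43 mm from the centre, half-way through the thickness
- plate_edge_b (a point): middle of the plate's long side face at its -x side, 43 mm from the centre, half-way through the thickness
- board: low blue draining board with dark slots, fixed to the worktop. The deck is 136 mm deep (x) by 190 mm wide (y), its top 9 mm above the worktop, its front an upright step 9 mm high. A steel fence, 8 mm thick and 24 mm high above the worktop, runs along the whole back edge (+x). Origin: centre of its underside, on the worktop; x axis points from the front edge to the fence.
- board_front (a point): middle of the top of the board's front edge, 68 mm in front of the origin, 9 mm above the worktop
- board_fence (a point): foot of the fence's front face, on the deck, at the middle of its length, 60 mm behind the origin; clear deck from the front edge to here is 128 mm
- flask: conical glass flask with pink contents, 76 mm wide, 133 mm high, loose; to be left alone. Origin at the centre of its foot
- wash_bottle: white wash bottle with red cap, 66 x 95 x 197 mm, loose; to be left alone. Origin at the centre of its foot
- specimen_cup: clear cup with red lid, 72 mm wide, 76 mm high, loose; to be left alone. Origin at the centre of its foot
- timer: white bench timer, 68 x 68 x 20 mm, loose; to be left alone. Origin at the centre of its underside
- marker_a: black-capped marker pen, 17 x 135 x 16 mm, loose; to be left alone. Origin under its middle
There are look-alikes about, which are no part of the job. There is more than one size of the board; the job needs the larger.

How it is judged:
By the outcome, as a careful person would: the job done as asked, in the order asked, and still so for the second after the job is handed in, with the robot touching nothing.
It also fails if it takes over 58 s, if anything falls off the work surface, if the arm or the gripper's body presses on something with over 40 N, if the wrist force passes 120 N, or if a joint passes its speed limit or range.

## Robot

A 6-joint arm with a two-finger parallel gripper is mounted at the origin on a cart in front of the work surface, level with it; the furniture and walls round the work are solid. World frame = base frame: x ahead of the robot, y to its left, z up, the work surface at z = 0. Lengths are in mm, angles in rad, forces in N, time in s.
With the tool pointing down it reaches from about 275 to 1000 mm from the base axis. Payload 8.4 kg.
Tool frame: the origin (TCP) lies at the very end of the fingers, on their centre line; the grasp point (between the pads) lies 19 mm behind it; z points along the fingers, y is the direction in which the jaws open and shut (so a half turn about z gives the same grasp; the last joint's range is limited). The gripper opens to 85 mm and grips with 20 to 120 N. Pads are 22 mm wide; open, the fingers measure 114 mm over their backs; the gripper's body (76 mm by 85 mm) begins 54 mm behind the grasp point. The pads swing forward as they close: fully open they stand 13 mm farther back than shut.
Start: joints at [1.262, 0.353, 1.633, -0, 1.155, -0.002], TCP at [188.755, 595.818, 231.281] pointing down, gripper open.
Joint ranges: [-2.63, 2.63], [-0.92, 2.1], [0.06, 2.66], [-1.3, 4.44], [0, 2.69], [-3.02, 3.02]. Speed limits (rad/s): [2.22, 2.22, 2.79, 3.14, 3.14, 3.14].

## Interface

Orientations are given as [roll, pitch, yaw] about the fixed x, y, z axes, in that order (R = Rz(yaw) Ry(pitch) Rx(roll)).
In Python, from rig import r, vision gives the robot as it stands.
- The arm moves only by the tool move_arm, never from a script. Its argument "series" is text: rows parted by semicolons, each of 7 numbers parted by spaces: the closure, from -1 (fully open) to 1 (shut), then the shift along the tool's x, y, z in units of 40 mm (1.0 is 40 mm), then the turn, a rotation vector about the tool's x, y, z in degrees. In form: grip tx ty tz ax ay az; .... A call has 1 to 20 rows; each row shifts and turns the pose as measured when the row begins, along the tool's axes as they then stand; what a row does not reach is not made up. A row lasts 1/8 s, in which the tool goes at most 62.5 mm and 10.7 degrees, less where a joint would pass 70% of its speed; a pose out of reach is approached as far as the arm can. A call is refused whole if a number of a shift passes 1 or a number of a turn 10.7, either way. A call with a gripper value outside its range is refused whole. The fingers move at their own pace and stop on an object; "grip_force" is the grip in N (left out, the last holds). Time passes only in rows, so rows that do not move let the fingers close. It gives the time, the measured TCP pose, the force and the opening at its end, in the units of the state.
- r.sense(): the state, without advancing time (a new reading comes with each control period).
- vision.grab_frame(name): name is "side" or "top" or "wrist"; returns the picture (384x512x3 uint8, red, green, blue); there is no depth.
- vision.camera_params(name): a dict with "fx", "fy", "cx", "cy" (pixels), "position" and "rotation" of the camera in the world. Camera axes: x right, y up, looking along -z (the intrinsics and any distortion apply to the point x, -y, -z); pixel columns grow to the right and rows downward; lengths in mm; the calibration is good to about 2 mm. A picture is of the moment at which its call begins: read the wrist's pose just before it. camera_params takes no time and is no camera call; for the wrist camera it gives the pose at the moment of the call.
- r.sign_off(): hands the job in, once; it reports no verdict.
The state is a dict: "clock": time; "qpos": joint angles; "qvel": joint speeds; "joint_efforts": joint torques, N m; "eef_pos": TCP position; "tcp_rot": TCP orientation; "contact_force": force on the tool from outside, world axes, zero at the start; "wrist_torque": the same for the moment, N m; "opening": opening from 0.0 (shut) to 1.0 (fully open).
Only numpy, scipy, OpenCV 4.12 (cv2) and the standard library are available. Lean on these libraries where they do the work, as an engineer would, in place of code of your own. Each camera call takes 0.05 s, during which the arm holds its last target. There are 200 camera calls.

## Working session

There is one attempt and no reset: what is moved stays moved. The work goes in short steps, Python scripts to look and compute and a tool call to move; the robot and the scene stay as the last step left them, time stands still between calls to the robot, and variables do not carry over. Pictures are saved under pics/ and viewed, about 8 in all and at most 12, crops included, and the job is handed in when it is done.

Besides the shell and the picture viewer there is one more tool, called after "Call:" as name(argument=value, ...), one argument or row to a line, values as JSON. move_arm: Moves the arm, as the interface text tells. Its arguments: {"type":"object","properties":{"series":{"type":"string"},"grip_force":{"type":"number"}},"required":["series"]}

```bash
ls; mkdir -p pics; python3 - <<'E'
from rig import r, vision
import cv2,numpy as np
s=r.sense(); print(s)
for n in("top","side"):
    im=vision.grab_frame(n); cv2.imwrite(f"pics/{n}0.png",im[:,:,::-1])
    p=vision.camera_params(n); print(n,p)
E
```

```text
pics
{'clock': 0.0, 'qpos': array([ 1.26158850e+00,  3.53673634e-01,  1.63418106e+00,  5.41414325e-05,
        1.15520282e+00, -2.40236524e-03]), 'qvel': array([-0.00077437,  0.00116184,  0.00014062,  0.00081697,  0.0009707 ,
       -0.00076684]), 'joint_efforts': array([ 2.19814472e-03, -6.05229163e+01, -3.42087436e+01,  3.25415467e-04,
        8.73814017e-03,  5.06754941e-05]), 'eef_pos': array([188.59028736, 595.33651161, 230.52569496]), 'tcp_rot': array([-3.14012791e+00, -5.30196652e-05,  2.83476526e+00]), 'contact_force': array([-0.53052514,  0.38799031,  0.04093619]), 'wrist_torque': array([-0.08105038,  0.02024623, -0.00412861]), 'opening': 0.998103537638421}
top {'fx': 353.4913321452042, 'fy': 353.4913321452042, 'cx': 256.31814308271595, 'cy': 190.2798873805353, 'position': array([ 391.84475157,  -67.04776148, 1005.65206396]), 'rotation': array([ 0.14815548,  0.00527275, -1.55018862])}
side {'fx': 498.1928302891989, 'fy': 498.1928302891989, 'cx': 255.63007322808937, 'cy': 191.0510114628284, 'position': array([  565.34799813, -1377.03236787,   976.27102026]), 'rotation': array([ 0.95222651, -0.0201861 ,  0.05925991])}
```

View pics/top0.png

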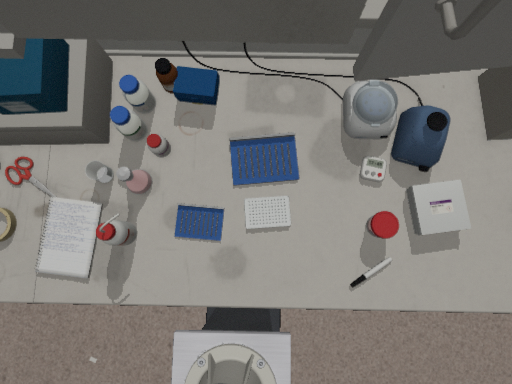

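View pics/side0.png

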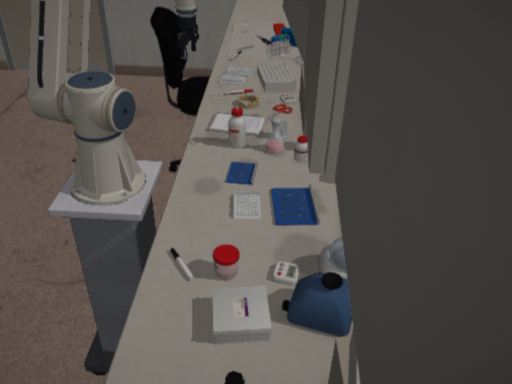

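Top view, candidates:
- **Boards:** a large blue one at (264,160) with a fence along its top edge, and a small one at (200,223), which is the look-alike. The job needs the large one.
- **Plates:** the white or clear plate at (268,213), in front of the large board's front edge. The side view also shows a rack-like thing far off at (278,75), which doesn't fit the description.

I'll confirm in an enlarged crop.

```bash
cat > h.py <<'E'
import numpy as np
from scipy.spatial.transform import Rotation as Ro
from rig import r, vision
def ray(n,uv,z,p=None):
    p=p or vision.camera_params(n)
    u,v=uv; d=np.array([(u-p['cx'])/p['fx'],-(v-p['cy'])/p['fy'],-1.])
    d=Ro.from_euler('xyz',p['rotation']).apply(d); o=p['position']
    return o+d*(z-o[2])/d[2]
def proj(n,P,p=None):
    p=p or vision.camera_params(n)
    c=Ro.from_euler('xyz',p['rotation']).inv().apply(np.array(P,float)-p['position'])
    return p['cx']+p['fx']*c[0]/-c[2], p['cy']-p['fy']*c[1]/-c[2]
E
python3 - <<'E'
import cv2
im=cv2.imread("pics/top0.png")[125:245,165:315]
cv2.imwrite("pics/c0.png",cv2.resize(im,None,fx=5,fy=5,interpolation=cv2.INTER_CUBIC))
E
```

```text
(no output)
```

View pics/c0.png

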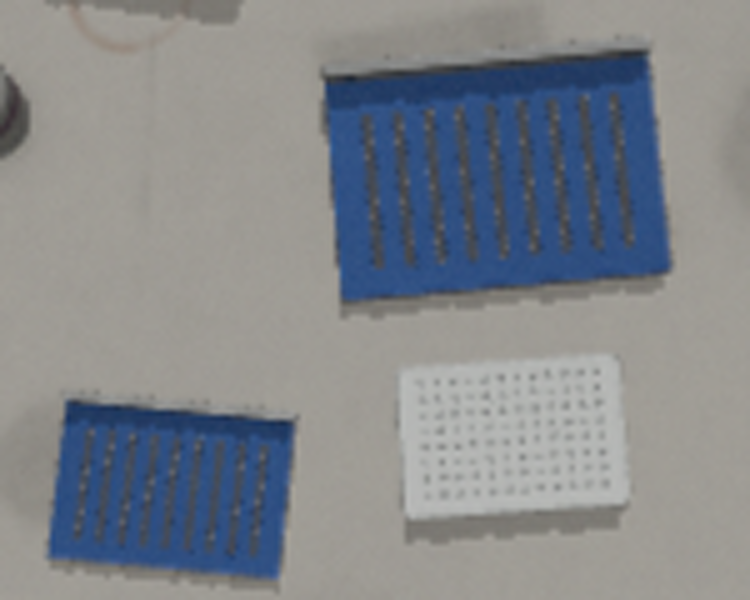

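The crop confirms the large board: its width is about 328/5 px, against 225/5 px for the small one. Plate corners in the crop are (400,368), (618,353), (629,505) and (406,520). The board's front edge runs from (342,300) to (670,270), and its fence top from (324,73) to (648,50).

```bash
python3 - <<'E'
from h import *
f=lambda c,z:ray("top",(165+c[0]/5-.4,125+c[1]/5-.4),z)
P=np.array([f(c,14) for c in[(400,368),(618,353),(629,505),(406,520)]])
B=np.array([f(c,9) for c in[(342,300),(670,270)]]); F=np.array([f(c,24) for c in[(325,70),(648,46)]])
print(P.round(1),B.round(1),F.round(1),sep='\n')
d=lambda a,b:np.linalg.norm(a-b)
print("plate sides",[round(d(P[i],P[i-1]),1) for i in range(4)],"front",d(*B),"depth",d(B.mean(0)[:2],F.mean(0)[:2]))
ang=lambda a,b:np.arctan2(-(b-a)[0],(b-a)[1])  # yaw of normal for y-directed edge
for n,a,b in(("pfar",P[1],P[0]),("pnear",P[2],P[3]),("bf",B[1],B[0]),("fence",F[1],F[0])): print(n,round(ang(a,b),4),((a+b)/2).round(1))
print("pc",P.mean(0).round(1))
E
```

```text
[[ 516.4  -26.1   14. ]
 [ 527.4 -149.2   14. ]
 [ 441.9 -156.    14. ]
 [ 431.   -31.6   14. ]]
[[ 555.5    8.3    9. ]
 [ 576.7 -179.1    9. ]]
[[ 686.7   20.9   24. ]
 [ 704.5 -164.4   24. ]]
plate sides [np.float64(85.6), np.float64(123.6), np.float64(85.8), np.float64(124.8)] front 188.50357191087832 depth 130.23095311683937
pfar 0.0892 [521.9 -87.7  14. ]
pnear 0.0872 [436.4 -93.8  14. ]
bf 0.1122 [566.1 -85.4   9. ]
fence 0.0957 [695.6 -71.7  24. ]
pc [479.2 -90.8  14. ]
```

Board yaw is about 0.104 rad, plate yaw about 0.088, the gap about 44 mm, and all sizes agree. My plan is to keep the fingers shut with tool x along the board's x axis, and push with the front lower edge of the fingertip. First I'll raise the arm and swing over.

Call:
move_arm(
  series="1 0 0 -1 0 0 0; 1 0 0 -1 0 0 0; 1 -0.685 -1 0 0 0 0; 1 -0.685 -1 0 0 0 0; 1 -0.685 -1 0 0 0 0; 1 -0.685 -1 0 0 0 0; 1 -0.685 -1 0 0 0 0; 1 -0.685 -1 0 0 0 0; 1 -0.685 -1 0 0 0 0; 1 -0.685 -1 0 0 0 0; 1 -0.685 -1 0 0 0 0; 1 -0.685 -1 0 0 0 0; 1 -0.685 -1 0 0 0 0; 1 -0.685 -1 0 0 0 0; 1 -0.685 -1 0 0 0 0; 1 -0.685 -1 0 0 0 0",
  grip_force=40,
)

```text
clock: 2.1
eef_pos: [388.3, -73.2, 312.7]
tcp_rot: [-3.136, 0.003, 2.841]
contact_force: [0.6, 0.9, -0.0]
opening: -0.001
```

Call:
move_arm(
  series="1 0 0 0 0 0 10.5; 1 0 0 0 0 0 10.5; 1 0 0 0 0 0 10.5; 1 0 0 0 0 0 10.5; 1 0 0 0 0 0 10.5; 1 0 0 0 0 0 10.5; 1 0 0 0 0 0 10.5; 1 0 0 0 0 0 10.5; 1 0 0 0 0 0 10.5; 1 0 0 0 0 0 10.5; 1 0 0 0 0 0 10.5; 1 0 0 0 0 0 10.5; 1 0 0 0 0 0 10.5; 1 0 0 0 0 0 10.5; 1 0 0 0 0 0 10.5",
)

```text
clock: 3.98
eef_pos: [384.8, -76.8, 308.7]
tcp_rot: [3.137, 0.008, 0.027]
contact_force: [-0.5, -0.6, 0.0]
opening: -0.004
```

Call:
move_arm(
  series="1 0 0.5 0.5 0 0 -4.2; 1 0 0 1 0 0 0; 1 0 0 1 0 0 0; 1 0 0 0 0 0 0",
)

```text
clock: 4.47
eef_pos: [384.4, -97.8, 206.7]
tcp_rot: [3.137, 0.007, 0.098]
contact_force: [-0.9, -0.1, -0.3]
opening: 0.004
```

```bash
python3 - <<'E'
from h import *
import cv2
print(r.sense()['eef_pos'],r.sense()['tcp_rot'],vision.camera_params("wrist"))
im=vision.grab_frame("wrist"); cv2.imwrite("pics/w1.png",cv2.resize(im[:,:,::-1],None,fx=1.5,fy=1.5))
E
```

```text
[384.4345846  -97.75711651 206.70763954] [3.13749272 0.00716521 0.09750661] {'fx': 313.3516711716088, 'fy': 313.3516711716088, 'cx': 254.6160754358264, 'cy': 190.17225289259574, 'position': array([464.82920045, -90.08182811, 349.00191793]), 'rotation': array([-0.31980264, -0.00280476, -1.47294958])}
```

View pics/w1.png

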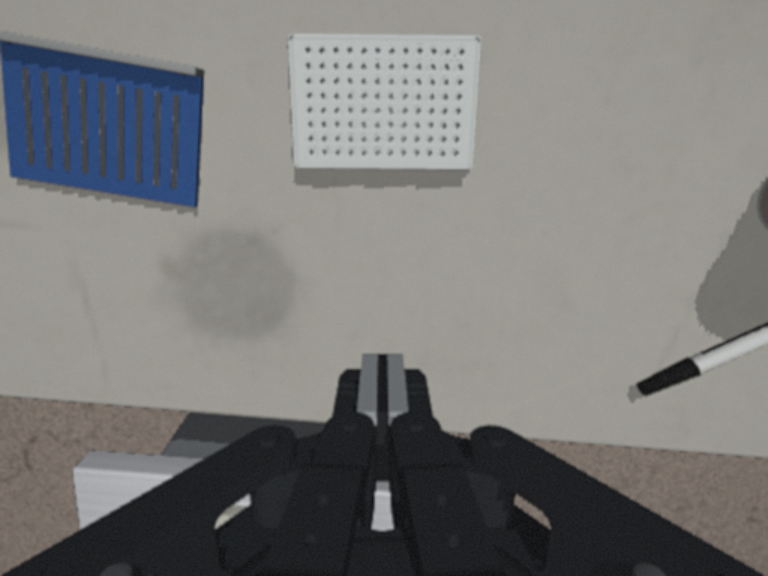

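Wrist view: plate corners at (289,36), (480,37), (472,169) and (297,169) in the 1.5x picture, with the shut fingertips at (382,355). The plate is square to the tool.

```bash
python3 - <<'E'
from h import *
f=lambda c,z:ray("wrist",(c[0]/1.5-.2,c[1]/1.5-.2),z)
P=np.array([f(c,14) for c in[(289,36),(480,37),(472,169),(297,169)]]);print(P.round(1))
d=[np.linalg.norm(P[i]-P[i-1]).round(1) for i in range(4)];print(d)
print("near",(P[2]+P[3])/2,"c",P.mean(0),"yaw",np.arctan2(*(P[2]-P[3])[:2]*[1,-1]))
R=Ro.from_euler('xyz',r.sense()['tcp_rot']); t=r.sense()['eef_pos']
print("near mid in tool",R.inv().apply((P[2]+P[3])/2-t), "tip uv",[np.array(proj("wrist",R.apply([dx,0,0])+t))*1.5 for dx in(0,11)])
E
```

```text
[[ 517.8  -26.3   14. ]
 [ 529.3 -148.5   14. ]
 [ 447.1 -156.3   14. ]
 [ 435.2  -34.9   14. ]]
[np.float64(83.1), np.float64(122.7), np.float64(82.6), np.float64(122.1)]
near [441.14366113 -95.59314953  14.        ] c [482.36576027 -91.49120489  14.        ] yaw 0.0976180082175539
near mid in tool [ 56.28548096   1.97957301 194.05260747] tip uv [array([380.12290714, 378.82094649]), array([380.09636853, 349.51941293])]
```

Call:
move_arm(
  series="1 0 0 1 0 0 0; 1 0 0 1 0 0 0; 1 0 0 1 0 0 0; 1 0 0 1 0 0 0; 1 0 0 0.8 0 0 0; 1 0 0 0 0 0 0",
)

```text
clock: 5.28
eef_pos: [398.8, -102.2, 22.0]
tcp_rot: [3.13, -0.015, 0.098]
contact_force: [-0.5, -0.1, 0.5]
opening: -0.0
```

Call:
move_arm(
  series="1 0.1 -0.08 0.2 0 -0.9 0; 1 0.1 0 0.18 0 0 0; 1 0.1 0 0 0 0 0; 1 0 0 0 0 0 0",
)

```text
clock: 5.78
eef_pos: [416.1, -98.6, 10.4]
tcp_rot: [3.127, -0.006, 0.098]
contact_force: [0.2, -0.1, 0.4]
opening: -0.002
```

Call:
move_arm(
  series="1 0.1 0 0.11 0 0 0; 1 0.12 0 0 0 0 0; 1 0.12 0 0 0 0 0; 1 0.12 0 0 0 0 0; 1 0.12 0 0 0 0 0",
)

```text
clock: 6.4
eef_pos: [440.1, -96.3, 6.2]
tcp_rot: [3.127, -0.005, 0.098]
contact_force: [-0.4, 0.8, 0.0]
opening: 0.0
```

Call:
move_arm(
  series="1 0.12 0 0 0 0 0; 1 0.12 0 0 0 0 0; 1 0.12 0 0 0 0 0; 1 0.12 0 0 0 0 0; 1 0.1 0 0 0 0 0; 1 0 0 0 0 0 0",
)

```text
clock: 7.15
eef_pos: [465.5, -93.8, 6.3]
tcp_rot: [3.127, -0.006, 0.098]
contact_force: [0.1, 0.4, 0.3]
opening: 0.0
```

```bash
python3 - <<'E'
from h import *
import cv2
im=vision.grab_frame("side")[150:250,200:350]; cv2.imwrite("pics/s2.png",cv2.resize(im[:,:,::-1],None,fx=5,fy=5,interpolation=cv2.INTER_CUBIC))
E
```

```text
(no output)
```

View pics/s2.png

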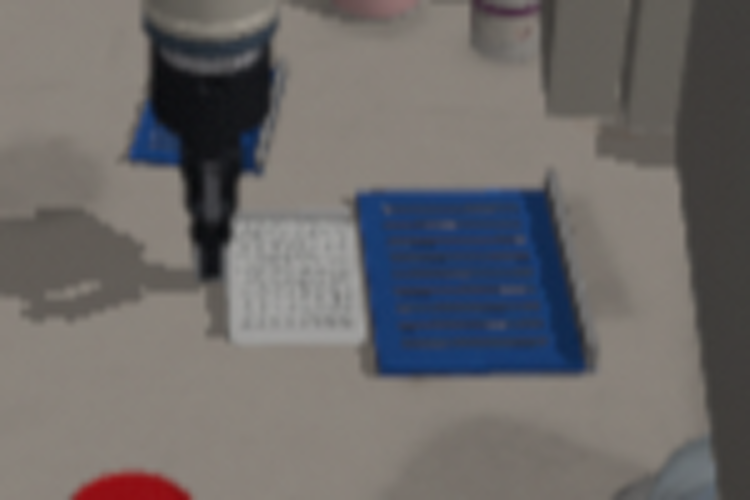

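Side crop: the fingertip at (212,275) is against the middle of the plate's near side (rows 215 to 343). The far side, at x≈362, is almost at the board's front edge. Next I press gently and read the force.

Call:
move_arm(
  series="1 0.06 0 0 0 0 0; 1 0.06 0 0 0 0 0; 1 0.06 0 0 0 0 0",
)

```text
clock: 7.58
eef_pos: [469.8, -93.1, 6.0]
tcp_rot: [3.128, -0.0, 0.099]
contact_force: [-10.3, -4.7, 6.7]
opening: 0.0
```

Call:
move_arm(
  series="1 0.05 0 0 0 0 0; 1 0.05 0 0 0 0 0",
)

```text
clock: 7.82
eef_pos: [469.6, -92.6, 5.4]
tcp_rot: [3.129, 0.008, 0.099]
contact_force: [-7.7, -2.4, 5.3]
opening: 0.002
```

```bash
cat > arc.py <<'E'
import sys
from h import *
step=float(sys.argv[1]); press=float(sys.argv[2]); n=int(sys.argv[3])
s=r.sense(); p=s['eef_pos']; R=Ro.from_euler('xyz',s['tcp_rot']).as_matrix()
D=np.array([np.cos(.104),np.sin(.104)]); L=np.array([-D[1],D[0]])
X=R[:,0]; t=np.arcsin(X[2])
e=p+11*X; sc=(e[:2]-[469.6,-92.6])@D-97; zc=e[2]
lat=(e[:2]-[469.6,-92.6])@L
th=np.arctan2(zc-9,-sc)+np.radians(2.4)
F=s['contact_force']; fs=F[:2]@D; 
print("theta %.1f rad %.1f tilt %.1f lat %.1f s %.1f z %.1f | press %.1f tang %.1f latF %.1f | yaw %.3f"%(np.degrees(th),np.hypot(sc,zc-9),np.degrees(t),lat,sc,zc,-(fs*np.cos(th)-F[2]*np.sin(th)),fs*np.sin(th)+F[2]*np.cos(th),F[:2]@L,np.arctan2(R[1,0],R[0,0])))
ph=np.arctan2(zc-9,-sc); rad=np.hypot(sc,zc-9)
if n:
  for k in range(n):
    a=ph+np.radians(step); th2=th+np.radians(step)*(k+1)
    t2=-.25*th2; dt=np.clip(t2-t,-.06,.06); t2=t+dt
    C0=np.array([-rad*np.cos(ph),rad*np.sin(ph)]); C1=np.array([-rad*np.cos(a),rad*np.sin(a)])
    xt=lambda t:np.array([np.cos(t),np.sin(t)])
    d=C1-11*xt(t2)-C0+11*xt(t)+press*np.array([np.cos(th2),-np.sin(th2)])
    print("%.2f 0 %.2f 0 %.1f 0;"%(d@xt(t)/40,d@[np.sin(t),-np.cos(t)]/40,np.degrees(dt)),end=' ')
    ph=a;t=t2
  print()
E
python3 arc.py 4 2.2 3
```

```text
theta -0.1 rad 86.1 tilt -0.5 lat -0.0 s -86.0 z 5.3 | press 7.9 tang 5.3 latF -1.6 | yaw 0.099
0.05 0 -0.15 0 -0.5 0; 0.06 0 -0.15 0 -1.0 0; 0.07 0 -0.14 0 -1.0 0;
```

Call:
move_arm(
  series="1 0.07 0 -0.13 0 -0.3 0; 1 0.07 0 -0.14 0 -0.8 0; 1 0.08 0 -0.14 0 -1 0",
)

```text
clock: 8.2
eef_pos: [470.9, -92.0, 20.2]
tcp_rot: [3.131, 0.061, 0.099]
contact_force: [-7.3, -5.9, 0.2]
opening: -0.001
```

```bash
python3 arc.py 4 2.2 4
```

```text
theta 9.5 rad 85.3 tilt -3.5 lat 0.4 s -84.7 z 19.5 | press 7.8 tang -1.1 latF -5.1 | yaw 0.099
0.07 0 -0.14 0 0.1 0; 0.08 0 -0.14 0 -1.0 0; 0.09 0 -0.13 0 -1.0 0; 0.09 0 -0.13 0 -1.0 0;
```

Call:
move_arm(
  series="1 0.08 0.02 -0.13 0 -0.3 0; 1 0.08 0.02 -0.14 0 -1 0; 1 0.09 0.02 -0.13 0 -1 0",
)

```text
clock: 8.57
eef_pos: [474.4, -92.6, 34.4]
tcp_rot: [3.134, 0.118, 0.099]
contact_force: [-6.1, 1.3, 1.2]
opening: 0.003
```

```bash
python3 arc.py 4 2.2 4
```

```text
theta 18.9 rad 84.8 tilt -6.8 lat -0.5 s -81.3 z 33.1 | press 6.0 tang -0.8 latF 1.9 | yaw 0.099
0.08 0 -0.12 0 1.0 0; 0.09 0 -0.13 0 -1.0 0; 0.10 0 -0.12 0 -1.0 0; 0.11 0 -0.12 0 -1.0 0;
```

Call:
move_arm(
  series="1 0.1 0 -0.12 0 0 0; 1 0.11 0.01 -0.12 0 -0.5 0; 1 0.12 0.01 -0.12 0 -0.5 0; 1 0.13 0.01 -0.11 0 -0.5 0",
)

```text
clock: 9.07
eef_pos: [480.9, -91.4, 49.3]
tcp_rot: [3.138, 0.175, 0.1]
contact_force: [-11.6, -3.0, 6.9]
opening: -0.002
```

```bash
python3 arc.py 4 2.6 5
```

```text
theta 29.6 rad 84.1 tilt -10.0 lat -0.0 s -74.8 z 47.4 | press 13.7 tang 0.2 latF -1.8 | yaw 0.100
0.11 0 -0.10 0 1.6 0; 0.12 0 -0.11 0 -1.0 0; 0.12 0 -0.10 0 -1.0 0; 0.13 0 -0.09 0 -1.0 0; 0.13 0 -0.09 0 -1.0 0;
```

Call:
move_arm(
  series="1 0.1 0.01 -0.11 0 0 0; 1 0.11 0.01 -0.11 0 0 0; 1 0.11 0.01 -0.11 0 -0.5 0; 1 0.12 0.01 -0.1 0 -0.5 0",
)

```text
clock: 9.57
eef_pos: [489.5, -90.7, 62.6]
tcp_rot: [3.141, 0.219, 0.101]
contact_force: [-10.5, -0.9, 8.1]
opening: -0.005
```

```bash
python3 arc.py 4 2.4 5
```

```text
theta 40.1 rad 83.8 tilt -12.5 lat -0.2 s -66.3 z 60.2 | press 13.2 tang -0.6 latF 0.2 | yaw 0.101
0.12 0 -0.09 0 1.5 0; 0.13 0 -0.09 0 -1.0 0; 0.13 0 -0.08 0 -1.0 0; 0.14 0 -0.08 0 -1.0 0; 0.14 0 -0.07 0 -1.0 0;
```

Call:
move_arm(
  series="1 0.12 0 -0.1 0 0 0; 1 0.13 0 -0.1 0 -0.4 0; 1 0.13 0 -0.1 0 -0.4 0; 1 0.14 0 -0.09 0 -0.4 0; 1 0.14 0 -0.09 0 -0.4 0",
)

```text
clock: 10.2
eef_pos: [504.0, -89.0, 77.2]
tcp_rot: [-3.14, 0.283, 0.103]
contact_force: [-11.4, -2.2, 13.0]
opening: 0.002
```

```bash
python3 arc.py 4 2.4 5
```

```text
theta 53.9 rad 83.2 tilt -16.2 lat 0.0 s -51.9 z 74.1 | press 17.3 tang -1.7 latF -1.0 | yaw 0.103
0.13 0 -0.07 0 1.7 0; 0.14 0 -0.07 0 -1.0 0; 0.14 0 -0.06 0 -1.0 0; 0.15 0 -0.05 0 -1.0 0; 0.15 0 -0.04 0 -1.0 0;
```

Call:
move_arm(
  series="1 0.13 0 -0.09 0 0 0; 1 0.13 0 -0.09 0 -0.4 0; 1 0.14 0 -0.08 0 -0.4 0; 1 0.14 0 -0.07 0 -0.4 0",
)

```text
clock: 10.7
eef_pos: [519.9, -87.4, 87.4]
tcp_rot: [-3.139, 0.325, 0.103]
contact_force: [-8.2, -0.6, 16.8]
opening: 0.0
```

```bash
python3 arc.py 4 1.8 5;  python3 - <<'E'
from h import *
import cv2
im=vision.grab_frame("side")[150:250,200:350]; cv2.imwrite("pics/s3.png",cv2.resize(im[:,:,::-1],None,fx=5,fy=5,interpolation=cv2.INTER_CUBIC))
E
```

```text
theta 66.7 rad 83.1 tilt -18.6 lat -0.1 s -36.0 z 83.9 | press 18.7 tang -1.0 latF 0.3 | yaw 0.103
0.13 0 -0.06 0 0.9 0; 0.14 0 -0.06 0 -1.0 0; 0.14 0 -0.05 0 -1.0 0; 0.14 0 -0.04 0 -1.0 0; 0.15 0 -0.03 0 -1.0 0;
```

View pics/s3.png

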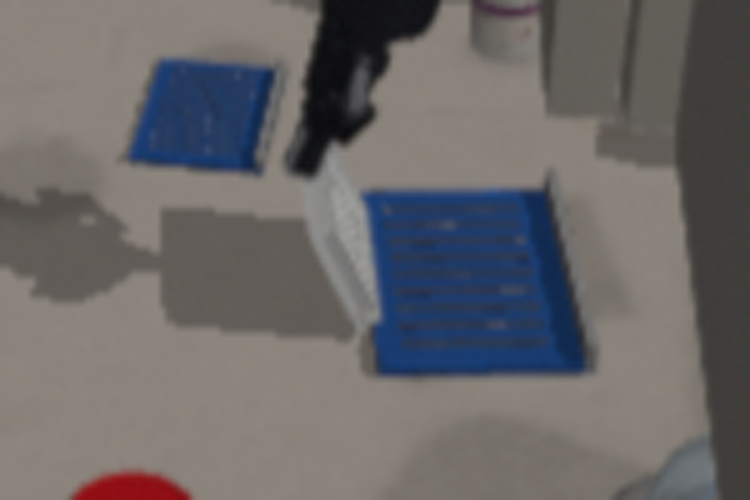

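Side crop: the plate leans at about 65°, pivoting at the board's front edge (370,325). The fingertip at (305,165) is on its raised long side. It's going as planned, so I carry on.

Call:
move_arm(
  series="1 0.13 0 -0.08 0 0 0; 1 0.14 0 -0.07 0 -0.5 0; 1 0.14 0 -0.06 0 -0.5 0; 1 0.14 0 -0.05 0 -0.5 0",
)

```text
clock: 11.25
eef_pos: [542.1, -85.0, 95.4]
tcp_rot: [-3.139, 0.36, 0.102]
contact_force: [-1.2, 0.8, 12.9]
opening: 0.002
```

```bash
python3 arc.py 4 1.8 5
```

```text
theta 82.9 rad 83.6 tilt -20.6 lat -0.0 s -13.8 z 91.5 | press 12.9 tang 0.5 latF 0.9 | yaw 0.102
0.15 0 -0.03 0 -1.1 0; 0.15 0 -0.02 0 -1.0 0; 0.15 0 -0.02 0 -1.0 0; 0.15 0 -0.01 0 -1.0 0; 0.15 0 -0.00 0 -1.0 0;
```

Call:
move_arm(
  series="1 0.15 0 -0.03 0 -1 0; 1 0.15 0 -0.02 0 -1 0; 1 0.15 0 -0.02 0 -1 0",
)

```text
clock: 11.62
eef_pos: [561.3, -82.9, 97.7]
tcp_rot: [-3.14, 0.413, 0.102]
contact_force: [0.0, 1.0, 15.4]
opening: -0.0
```

```bash
python3 arc.py 4 1.8 5
```

```text
theta 96.0 rad 84.5 tilt -23.7 lat 0.1 s 5.3 z 93.3 | press 15.4 tang -1.5 latF 1.0 | yaw 0.102
0.15 0 -0.01 0 -1.3 0; 0.15 0 0.00 0 -1.0 0; 0.15 0 0.01 0 -1.0 0; 0.15 0 0.02 0 -1.0 0; 0.15 0 0.02 0 -1.0 0;
```

Call:
move_arm(
  series="1 0.15 0 -0.01 0 -1 0; 1 0.15 0 0 0 -1 0; 1 0.15 0 0.01 0 -1 0",
)

```text
clock: 12.0
eef_pos: [582.1, -80.8, 96.2]
tcp_rot: [-3.141, 0.46, 0.101]
contact_force: [3.1, 1.0, 11.4]
opening: 0.003
```

```bash
python3 arc.py 4 1.8 5
```

```text
theta 109.9 rad 86.3 tilt -26.4 lat 0.1 s 26.0 z 91.3 | press 11.8 tang -0.9 latF 0.7 | yaw 0.101
0.15 0 0.02 0 -2.1 0; 0.15 0 0.03 0 -1.0 0; 0.15 0 0.04 0 -1.0 0; 0.15 0 0.04 0 -1.0 0; 0.14 0 0.05 0 -1.0 0;
```

Call:
move_arm(
  series="1 0.15 0 0.02 0 -1 0; 1 0.12 0 0.01 0 0 0; 1 -0.1 0 -0.4 0 0 0; 1 -0.3 0 -0.6 0 0 0; 1 -0.3 0 -0.6 0 0 0; 1 0 0 0 0 0 0",
)

```text
clock: 12.75
eef_pos: [599.7, -78.7, 166.8]
tcp_rot: [-3.141, 0.471, 0.101]
contact_force: [0.1, -0.2, -0.3]
opening: -0.001
```

```bash
python3 arc.py 4 1.8 0;  python3 - <<'E'
from h import *
import cv2
a=vision.grab_frame("side")[150:250,200:350]; b=vision.grab_frame("top")[120:240,200:330]
f=lambda i,k:cv2.resize(i[:,:,::-1],(390,int(390*i.shape[0]/i.shape[1])),interpolation=cv2.INTER_CUBIC)
A,B=f(a,0),f(b,0); h=max(len(A),len(B)); c=np.zeros((h,780,3),'u1'); c[:len(A),:390]=A; c[:len(B),390:]=B
cv2.imwrite("pics/s4.png",c)
E
```

```text
theta 108.3 rad 158.9 tilt -27.0 lat 0.3 s 43.6 z 161.8 | press -0.3 tang 0.2 latF -0.2 | yaw 0.101
```

View pics/s4.png

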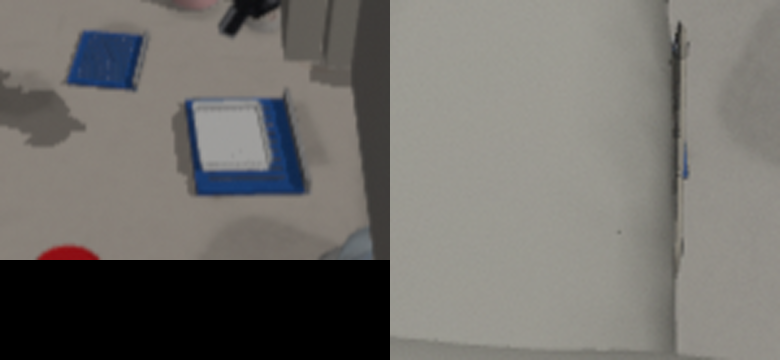

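Side half: the plate lies flat, plain underside up, on the deck (193–272, 102–170 of the composite). It sits towards the far (+y) end. The top view is blocked by the arm. I'll draw the hand back and measure with the wrist camera.

Call:
move_arm(
  series="1 -0.9 0 0 0 9 0; 1 -0.9 0 0 0 9 0; 1 -0.9 0 0 0 8.5 0; 1 -0.8 0 0 0 0 0; 1 -0.4 0 0 0 0 0; 1 0 0 0 0 0 0",
)

```text
clock: 13.6
eef_pos: [439.8, -93.1, 186.9]
tcp_rot: [-3.137, 0.016, 0.101]
contact_force: [-0.2, 1.0, -0.9]
opening: -0.001
```

```bash
python3 arc.py 4 1.8 0;  python3 - <<'E'
from h import *
import cv2
im=vision.grab_frame("wrist"); cv2.imwrite("pics/w5.png",cv2.resize(im[:,:,::-1],None,fx=1.5,fy=1.5))
p=vision.camera_params("wrist");print(p['position'],p['rotation'])
E
```

```text
theta 59.3 rad 212.1 tilt -0.9 lat 2.6 s -115.7 z 186.8 | press -0.7 tang -0.5 latF 1.0 | yaw 0.101
[522.37023552 -86.23924428 328.59216025] [-0.32856009  0.00555985 -1.46983846]
```

View pics/w5.png

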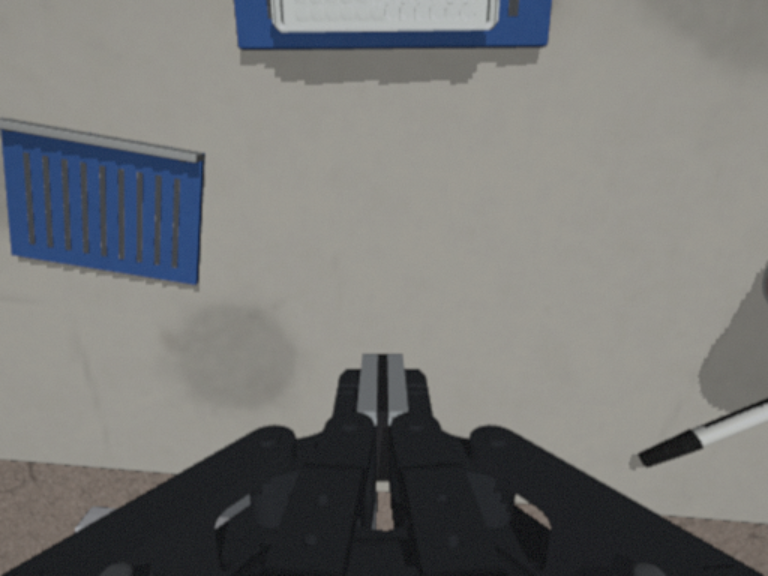

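Wrist view: the plate's near edge is at cols 272–497, row 31. The board's front edge is at cols 238–549, row 46, parallel to it. The plate is well within the board's width and lined up with the tip (col 382). I'll go down in front and push back.

Call:
move_arm(
  series="1 0 0 1 0 0 0; 1 0.3 0 1 0 -0.5 0; 1 0.4 0 1 0 0 0; 1 0.4 0 0.7 0 0 0; 1 0 0 0 0 0 0",
)

```text
clock: 14.28
eef_pos: [489.1, -88.2, 32.2]
tcp_rot: [-3.138, 0.022, 0.102]
contact_force: [0.1, 0.6, 0.5]
opening: -0.001
```

```bash
python3 arc.py 4 1.8 0
```

```text
theta 21.6 rad 70.0 tilt -1.2 lat 2.3 s -66.1 z 32.0 | press 0.0 tang 0.6 latF 0.6 | yaw 0.102
```

Call:
move_arm(
  series="1 0.3 0 0.25 0 1.2 0; 1 0.4 0 0.12 0 0 0; 1 0.4 0 0 0 0 0; 1 0.2 0 0 0 0 0; 1 0 0 0 0 0 0",
)

```text
clock: 14.9
eef_pos: [546.8, -82.8, 19.0]
tcp_rot: [-3.139, -0.005, 0.102]
contact_force: [-0.6, -0.8, 0.1]
opening: 0.003
```

```bash
python3 arc.py 4 1.8 0
```

```text
theta 53.2 rad 13.0 tilt 0.3 lat 1.7 s -8.2 z 19.1 | press 0.5 tang -0.5 latF -0.7 | yaw 0.102
```

Call:
move_arm(
  series="1 0.1 0 0.1 0 0 0; 1 0.12 0 0 0 0 0; 1 0.12 0 0 0 0 0; 1 0.12 0 0 0 0 0; 1 0.12 0 0 0 0 0; 1 0.12 0 0 0 0 0; 1 0.12 0 0 0 0 0; 1 0.12 0 0 0 0 0; 1 0.05 0 0 0 0 0",
)

```text
clock: 16.02
eef_pos: [587.6, -78.5, 15.1]
tcp_rot: [-3.139, -0.004, 0.102]
contact_force: [-0.7, -0.8, 0.3]
opening: -0.0
```

```bash
python3 arc.py 4 1.8 0
```

```text
theta 171.8 rad 33.4 tilt 0.2 lat 1.8 s 32.8 z 15.2 | press -0.7 tang -0.4 latF -0.7 | yaw 0.102
```

Call:
move_arm(
  series="1 0.07 0 0 0 0 0; 1 0.07 0 0 0 0 0; 1 0.06 0 0 0 0 0; 1 0.06 0 0 0 0 0; 1 0.06 0 0 0 0 0",
)

```text
clock: 16.65
eef_pos: [596.9, -77.4, 14.6]
tcp_rot: [-3.138, 0.005, 0.102]
contact_force: [-10.6, -2.9, 7.1]
opening: 0.004
```

```bash
python3 arc.py 4 1.8 0
```

```text
theta 174.9 rad 42.5 tilt -0.3 lat 1.8 s 42.2 z 14.5 | press -10.2 tang -8.0 latF -1.8 | yaw 0.102
```

The plate stopped at s = 42.2 mm, against an expected 42 for contact with the fence, at 10 N. One more light press, then I back off and rise.

Call:
move_arm(
  series="1 0.05 0 -0.01 0 0 0; 1 0.05 0 -0.01 0 0 0; 1 -0.1 0 0 0 0 0; 1 -0.4 0 0 0 0 0; 1 -0.8 0 0 0 0 0; 1 -0.8 0 -0.3 0 0 0; 1 0 0 -1 0 0 0; 1 0 0 -1 0 0 0; 1 0 0 -1 0 0 0; 1 0 0 -1 0 0 0; 1 0 0 -0.5 0 0 0; 1 0 0 0 0 0 0",
)

```text
clock: 18.15
eef_pos: [505.3, -86.5, 212.1]
tcp_rot: [-3.137, 0.013, 0.102]
contact_force: [-0.1, -0.4, -0.3]
opening: -0.003
```

```bash
python3 - <<'E'
from h import *
import cv2
print(r.sense()['eef_pos'])
a=vision.grab_frame("side")[165:235,250:350]; b=vision.grab_frame("wrist")[0:192]
A=cv2.resize(a[:,:,::-1],(780,546),interpolation=cv2.INTER_CUBIC)
cv2.imwrite("pics/s6.png",A); cv2.imwrite("pics/w6.png",cv2.resize(b[:,:,::-1],None,fx=1.5,fy=1.5))
E
```

```text
[505.2638993  -86.51943967 212.09512523]
```

View pics/s6.png

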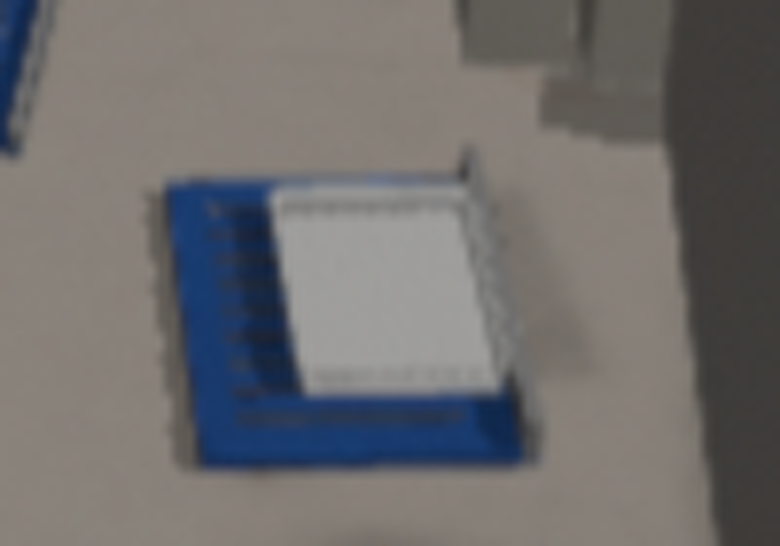

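View pics/w6.png

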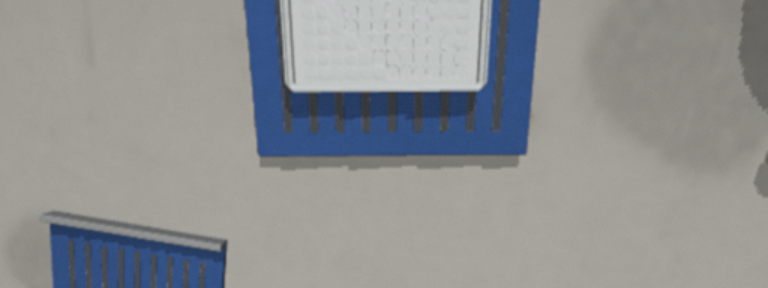

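Side crop: the plate's underside faces up, and its long side runs along the fence face from (468,190) to (510,390) with no visible gap. Wrist crop: the near edge (row 91, cols 287–485) is parallel to the board's front edge (row 155) and inside the board's width. The hand is clear.

```bash
python3 -c "
from rig import r
print(r.sign_off())"
```

```text
the job is handed in; nothing more can be done
None
```

The plate now lies wells down on the larger blue board, with its long side flush against the steel fence, and I've handed the job in. With the fingers shut, I pushed it against the front edge, tipped it over that edge with a press of about 6–19 N, and let it fall at about 110°. I then pushed it back until it stopped at about 10 N. It was never pinched or lifted clear.

**Last checks:**
- **Against the fence:** the fingertip stopped 42.2 mm behind the front edge, where 42 mm means fence contact. The side picture shows no gap along the fence.
- **On the board:** the plate is parallel to the front edge and inside the board's width, sitting about 5 mm towards the left (+y) end.
- **Hand and time:** the hand is about 200 mm above the worktop with no contact force, and the last clock reading was 18.2 s of the 58 s allowed.
- **Disagreement:** the first wrist-camera measurement gave the plate's sides about 4% too small (83 × 122 mm). It did not affect the result.
- **Not checked:** I did not measure the flask, wash bottle, cup, timer and marker again at the end. The moves kept away from them and no unexpected contact force showed in the readings.

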